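# Hold a printed sample in the laser gauge through its guard slot

## Task

Lay the yellow slotted guard bar flat into the channel across the tops of the two laser gauge heads and let go of it. Then take the orange printed sample out of the rack and, without forcing it, pass its blade down through the slot in the guard until the blade's end has crossed the red beam, and finish still gripping it there, upright and still, with its grip block clear above the guard and not resting on it. Leave the other samples, the screwdriver and the calipers where they are.

Things in the scene. Friction and masses are not known exactly. Their poses are not given: they have to be found in the camera images.
- gauge: Fixed laser gauge: base plate 84 (x) x 230 mm (y), two grey heads facing each other along y. Each head is 70 (x) x 52 (y) mm, centred 78 mm from the middle, top 90 mm above the table; the 104 mm gap between them is open above and at the sides. Dark cheeks and end stops on the head tops form the guard's channel (see gauge_seat). Origin: middle of the underside, z up.
- gauge_seat (a point): Middle of the guard's channel at the level of the head tops, 90 mm above the gauge's origin. The guard's origin belongs here, its y along the gauge's y (either way round). The channel is 50 mm wide (x) between cheeks 16 mm high and 198 mm long (y) between end stops 15 mm high, all over the heads only and flared outward in their upper part. Axes as the gauge.
- gauge_beam (a point): Middle of the thin red laser beam that runs between the red lenses of the heads along the gauge's y, 62 mm above the gauge's origin.
- guard: Loose guard bar, yellow with black stripes, 190 (y) x 46 (x) x 12 mm thick (z up), about 250 g. A slot through its middle is 34 mm along y and 10 mm along x, with a 3 mm lead-in chamfer round its upper mouth. Starts lying on its rest, underside 30 mm above the table. Origin: centre of the underside. Symmetric under a half turn about z.
- rest: Fixed grey rest for the guard: a base 160 mm (its y) x 40 mm (its x), with two 30 mm high pads, 26 mm long, centred 64 mm either side of the middle; between them it is only 6 mm high. The guard starts on it, lying along its y. Origin: centre of the underside.
- sample_orange: Loose orange printed sample, about 60 g: a blade 8 (x) x 30 (y) x 70 mm long pointing down from a grip block 20 (x) x 34 (y) x 45 mm with dark grooves. Origin: centre of the blade's lower end, z up; block at z = 70 to 115 mm. Starts upright in one of the rack slots, block on the rack. Pinch the block across x. Its y goes along the guard's y (either way); the slot has 2 mm play in x, 4 mm in y.
- rack: Fixed black sample rack, 60 mm (its x) x 190 mm (its y) x 80 mm high, with three slots (12 x 34 mm) along y at -60, 0 and +60 mm; samples stand in all three. Origin: centre of the underside.
- sample_blue: Bystander, not part of the job: blue sample of the same form as the orange one, in another slot of the rack.
- sample_green: Bystander, not part of the job: green sample of the same form as the orange one, in another slot of the rack.
- screwdriver: Bystander, not part of the job: red-handled screwdriver, 150 mm long, lying on the table. Origin near its middle.
- calipers: Bystander, not part of the job: calipers, 200 x 50 x 12 mm, lying on the table. Origin near the middle of the beam.
There are look-alikes about, which are no part of the job. Several things have the shape of the sample_orange; the one meant has the colours described above.

How it is judged (in metres and radians):
On the way, in this order (a step that is already met when the one before it is completed fails the run):
1. The guard bar lies flat in the channel across both gauge heads, let go (horizontal distance between guard and gauge_seat below 0.006 m and z of guard in the frame of gauge_seat between -0.003 and 0.003 m and angle between the y axis of guard and the y axis of gauge, either way round below 0.06 rad and angle between guard's own z axis and vertical below 0.03 rad and contact force between the fingers and guard below 0.2 N), for 0.3 s.
2. The orange sample has been lifted out of the rack (z of sample_orange in the frame of rack above 0.083 m), for 0.1 s.
At the end, for the whole second after the job is handed in: Guard flat in the channel (within 6 mm, 0.06 rad; seated within 3 mm), not gripped. Fingers hold the orange sample upright (0.1 rad) and still, blade through the slot, its end below the beam, grip block 1.5 mm or more above the guard, blade touching the guard with under 8 N (all of step 1 and x of sample_orange in the frame of guard between -0.006 and 0.006 m and y of sample_orange in the frame of guard between -0.009 and 0.009 m and z of sample_orange in the frame of guard between -0.0565 and -0.029 m and z of sample_orange in the frame of gauge_beam below 0 m and angle between sample_orange's own z axis and vertical below 0.1 rad and contact force between the fingers and sample_orange above 1 N and contact force between sample_orange and guard below 8 N and contact force between sample_orange and gauge below 0.5 N and linear speed of sample_orange below 0.02 m/s); the arm keeps its last pose, push and grip.
It fails at once if The sample is forced against the guard with more than 30 N (contact force between sample_orange and guard above 30 N).
It fails at once if Another sample, the screwdriver or the calipers are disturbed (moved more than 25 mm) (distance of any of sample_blue, sample_green, screwdriver, calipers from where it was at the start of the episode above 0.025 m).
It also fails if it takes over 72 s, if anything falls off the work surface, if the arm or the gripper's body presses on something with over 40 N, if the wrist force passes 120 N, or if a joint passes its speed limit or range.

## Robot

A 6-joint arm with a two-finger parallel gripper is mounted at the origin on the work surface. World frame = base frame: x ahead of the robot, y to its left, z up, the work surface at z = 0. Lengths are in m, angles in degrees, forces in N, time in s.
With the tool pointing down it reaches from about 0.25 to 0.725 m from the base axis. Payload 9.7 kg.
Tool frame: the origin (TCP) lies at the very end of the fingers, on their centre line; the grasp point (between the pads) lies 19 mm behind it; z points along the fingers, y is the line along which they close (so a half turn about z gives the same grasp; the last joint's range is limited). The gripper opens to 85 mm and grips with 20 to 120 N. Pads are 22 mm wide; open, the fingers measure 114 mm over their backs; the gripper's body (76 mm by 85 mm) begins 54 mm behind the grasp point. The pads swing forward as they close: fully open they stand 13 mm farther back than shut.
Start: joints at [69.5, 4.979, 10.078, 95.1, 0, 90], TCP at [0.193, 0.515, 0.231] pointing down, gripper open.
Joint ranges: [-179.16, 179.16], [-48.56, 103.87], [-65.8, 70.77], [-126.05, 130.52], [-82.76, 87.17], [-180, 180]. Speed limits (degrees/s): [127.2, 127.2, 147.25, 180, 180, 180].

## Interface

Orientations are given as [roll, pitch, yaw] about the fixed x, y, z axes, in that order (R = Rz(yaw) Ry(pitch) Rx(roll)).
In Python, from workcell import bot gives the robot as it stands.
- The arm moves only by the tool arm_command, never from a script. Its argument "series" is a list of rows, each a list of 4 numbers: the shift along the tool's x, y, z in m, then the turn about the tool's z in rad. A call has exactly 5 rows; each row is the pose to reach, as a shift and turn from the pose commanded when the call began, along the tool's axes at that moment; what a row does not reach only later rows make up. A row lasts 1/10 s, in which the tool goes at most 50 mm and 8.59 degrees, less where a joint would pass 70% of its speed; a pose out of reach is approached as far as the arm can. A call with a gripper value outside its range is refused whole. "hand" is the finger opening in m, from 0 to 0.0854, set as the call begins (left out, the last holds). The fingers move at their own pace and stop on an object; "grip_force" is the grip in N (left out, the last holds). Time passes only in rows, so rows that repeat a pose let the fingers close, or fill a call up. It gives the time, the measured TCP pose, the force, the opening and the grip force at its end, in the units of the state.
- bot.get_obs(): the state, without advancing time (a new reading comes with each control period).
- bot.camera(name): name is "scene" or "side" or "wrist"; returns a dict with "color" (384x512x3 uint8, blue, green, red), "camera_matrix" (3x3 intrinsics, pixels), "xyz" and "orientation" of the camera in the world; the wrist camera has in their place "T_tool_cam" (4x4, takes a point from camera to tool coordinates, whose origin is the TCP and whose axes are the flange's). Camera axes: x right, y up, looking along -z (the intrinsics and any distortion apply to the point x, -y, -z); pixel columns grow to the right and rows downward; lengths in m; the calibration is good to about 2 mm. A picture is of the moment at which its call begins: read the wrist's pose just before it. There is no depth.
- bot.job_done(): hands the job in; it is judged then, once.
Trained networks look in the newest picture that a camera, given by its name, has taken for a name from the list of things; names that differ only in an ending like _2 or _b are one class to them, and where a whole thing is asked for, a point or a joint stands for the part that bears it (a point fixed in the world has none). Each returns a list of dicts, best first, with "confidence" (0 to 1); they miss things now and then, are a little off and sometimes report something else, mostly with a low value. They report only what shows in the picture. A call takes as long as a camera call. They do not tell look-alikes from the thing itself.
- bot.find_in(camera, target): "location" ([column, row] in pixels, amid what is visible of it).
- bot.mark_of(camera, target): "location" ([column, row] in pixels: a listed point, or the origin of a listed thing).
The state is a dict: "time": time; "q": joint angles; "qd": joint speeds; "joint_efforts": joint torques, N m; "ee_pos": TCP position; "tcp_rot": TCP orientation; "wrist_force": force on the tool from outside, world axes, zero at the start; "torque": the same for the moment, N m; "opening": finger opening in m; "grasp_force": force on a finger pad.
Only numpy, scipy, OpenCV 4.12 (cv2) and the standard library are available. Lean on these libraries where they do the work, as an engineer would, in place of code of your own. Each camera call takes 0.05 s, during which the arm holds its last target. There are 200 camera calls.

## Working session

There is one attempt and no reset: what is moved stays moved. The work goes in short steps, Python scripts to look and compute and a tool call to move; the robot and the scene stay as the last step left them, time stands still between calls to the robot, and variables do not carry over. Pictures are saved under pics/ and viewed, at most 12 in all, crops included, and the job is handed in when it is done.

Besides the shell and the picture viewer there is one more tool, called after "Emit:" as a command line: name --pt "numbers of a row" for each row, then --argument value for the rest. arm_command: Moves the arm, as the interface text tells. Its arguments: {"type":"object","properties":{"series":{"type":"array"},"hand":{"type":"number"},"grip_force":{"type":"number"}},"required":["series"]}

```bash
mkdir -p pics
cat > h.py <<'E'
import numpy as np, cv2
from scipy.spatial.transform import Rotation as R
from workcell import bot
def cam(name):
    o=bot.get_obs(); c=bot.camera(name)
    K=np.array(c["camera_matrix"])
    if name=="wrist":
        T=np.eye(4); T[:3,:3]=R.from_euler('xyz',o["tcp_rot"],degrees=True).as_matrix(); T[:3,3]=o["ee_pos"]
        T=T@np.array(c["T_tool_cam"])
    else:
        T=np.eye(4); q=np.array(c["orientation"])
        T[:3,:3]=q if q.shape==(3,3) else R.from_euler('xyz',q,degrees=True).as_matrix()
        T[:3,3]=c["xyz"]
    return c,K,T
def ray(K,T,px):
    d=np.linalg.inv(K)@[px[0],px[1],1]; d=T[:3,:3]@[d[0],-d[1],-d[2]]
    return T[:3,3],d/np.linalg.norm(d)
def atz(K,T,px,z):
    p,d=ray(K,T,px); return p+d*(z-p[2])/d[2]
def proj(K,T,P):
    p=T[:3,:3].T@(np.asarray(P)-T[:3,3]); p=K@[p[0],-p[1],-p[2]]; return p[:2]/p[2]
def tri(rs):
    A=0;b=0
    for p,d in rs:
        M=np.eye(3)-np.outer(d,d); A=A+M; b=b+M@p
    x=np.linalg.solve(A,b); return x,[np.linalg.norm((np.eye(3)-np.outer(d,d))@(x-p)) for p,d in rs]
E
cat > a.py <<'E'
from h import *
print(bot.get_obs())
rs={}
ims=[]
for n in ["scene","side","wrist"]:
    c,K,T=cam(n); print(n,{k:v for k,v in c.items() if k!="color"}); ims.append(c["color"])
    for t in ["gauge","gauge_seat","gauge_beam","guard","rest","sample_orange","rack","screwdriver","calipers"]:
        for r in bot.mark_of(n,t)[:4]:
            print(n,t,np.round(r["location"],1),round(r["confidence"],2))
            rs.setdefault(t,[]).append((n,r["confidence"],ray(K,T,r["location"])))
for i,n in zip(ims,["scene","side","wrist"]): cv2.imwrite(f"pics/{n}0.png",i)
for t,l in rs.items():
    best={}
    for n,cf,r in l: best.setdefault(n,r)
    if len(best)>1: print(t,list(best),*[np.round(v,4) for v in tri(list(best.values()))])
m=np.vstack([np.hstack([ims[0],ims[1]])])
E
python3 a.py
```

```text
{'time': 0.0, 'q': array([ 6.95011952e+01,  5.01115848e+00,  1.00340084e+01,  9.50996185e+01,
       -1.08745429e-03,  8.99999956e+01]), 'qd': array([-0.04200952,  0.04611328, -0.01062037,  0.01304985, -0.03446993,
        0.11413266]), 'joint_efforts': array([ 3.61292943e-03, -5.20373726e+01,  4.64815485e+01,  1.57723459e-02,
       -6.26824612e-05,  3.70459375e-06]), 'ee_pos': array([0.19252696, 0.51495405, 0.23057852]), 'tcp_rot': array([-1.79923231e+02,  1.08744748e-03,  1.59501201e+02]), 'wrist_force': array([-0.42045561,  0.55076779, -0.00194074]), 'torque': array([-0.00918159,  0.0568883 , -0.01228679]), 'grasp_force': 0.0, 'opening': 0.08548271220230146}
scene {'camera_matrix': array([[493.39485553,   0.        , 254.6521091 ],
       [  0.        , 493.39485553, 194.63038588],
       [  0.        ,   0.        ,   1.        ]]), 'xyz': array([ 1.2506144 , -0.54551434,  0.79545193]), 'orientation': array([53.27014458,  0.54560441, 51.25996359])}
scene gauge [283.6 255.7] 0.93
scene gauge_seat [281.3 225.6] 0.87
scene gauge_beam [280.3 236. ] 0.75
scene guard [123.9 282.9] 0.7
[... 1342 characters left out ...]
0000000e+00,  0.00000000e+00,
         1.00000000e+00]])}
wrist sample_orange [236.1 322. ] 0.53
wrist rack [189.1 347.6] 0.88
gauge ['scene', 'side'] [ 0.6421  0.0122 -0.0034] [0.0081 0.0081]
gauge_seat ['scene', 'side'] [0.646  0.0059 0.1029] [0.001 0.001]
gauge_beam ['scene', 'side'] [ 0.5967 -0.1455  0.0028] [0.1717 0.1717]
guard ['scene', 'side'] [ 0.5174 -0.316   0.0346] [0.0005 0.0005]
rest ['scene', 'side'] [ 0.5105 -0.3128  0.0039] [0.0042 0.0042]
sample_orange ['scene', 'side', 'wrist'] [ 0.5496  0.2802 -0.0813] [0.0668 0.0503 0.0619]
rack ['scene', 'side', 'wrist'] [0.4849 0.2824 0.0105] [0.0042 0.0038 0.0027]
screwdriver ['scene', 'side'] [ 0.4243 -0.1075  0.0033] [0.0012 0.0012]
```

View pics/scene0.png

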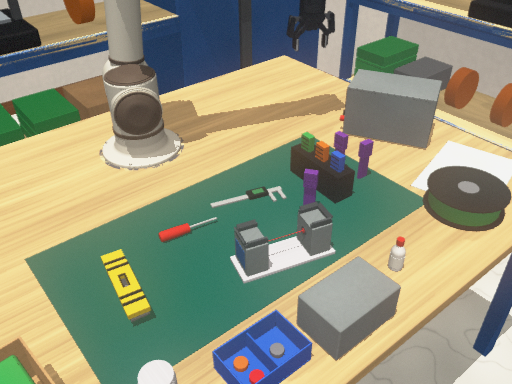

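View pics/side0.png

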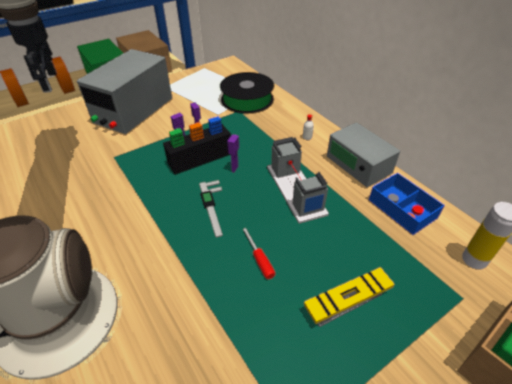

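The scene view shows the guard around (125,284), the gauge heads at (251,247) and (315,228), and the rack with green, orange and blue at (308,142), (322,151) and (338,160). Orange is in the middle slot, and purple look-alikes stand at (311,185), (365,157) and (340,142). The side view agrees: guard at (350,295), gauge heads at (286,157) and (310,194), orange at (196,131).

```bash
cat > b.py <<'E'
from h import *
for n,px in [("scene",dict(h1=(250,231),h2=(314,211),gr=(308,140),org=(322,149),bl=(338,158),p1=(311,174),p2=(365,143),p3=(341,136))),
          ("side",dict(h1=(311,183),h2=(286,147),gr=(178,133),org=(196,127),bl=(215,122),p1=(234,139),p2=(196,106),p3=(177,117)))]:
    c,K,T=cam(n); im=cv2.imread(f"pics/{n}0.png")
    hsv=cv2.cvtColor(im,cv2.COLOR_BGR2HSV)
    m=cv2.inRange(hsv,(22,150,100),(35,255,255)); m=cv2.morphologyEx(m,cv2.MORPH_CLOSE,np.ones((9,9)))
    k,l,s,ce=cv2.connectedComponentsWithStats(m); gd=(123,283) if n=="scene" else (350,295)
    i=min(range(1,k),key=lambda i:np.hypot(*(ce[i]-gd))+ (1e3 if s[i,4]<300 else 0))
    ys,xs=np.where(l==i); P=np.array([atz(K,T,(x,y),.040)[:2] for x,y in zip(xs,ys)],np.float32)
    print(n,"guard",cv2.minAreaRect(P))
    for a,p in px.items(): print(a,np.round(atz(K,T,p,.098 if a[0]=="h" else .125 if a[0]!="p" else .115),3))
E
python3 b.py
```

```text
scene guard ((0.5181913375854492, -0.315396249294281), (0.0471714586019516, 0.19977781176567078), 80.71746826171875)
h1 [ 0.613 -0.055  0.098]
h2 [0.651 0.099 0.098]
gr [0.446 0.274 0.125]
org [0.503 0.27  0.125]
bl [0.559 0.27  0.125]
p1 [0.557 0.179 0.115]
p2 [0.543 0.392 0.115]
p3 [0.476 0.37  0.115]
side guard ((0.5161463022232056, -0.3160337209701538), (0.05127301067113876, 0.19422440230846405), 80.72291564941406)
h1 [ 0.621 -0.062  0.098]
h2 [0.658 0.087 0.098]
gr [0.43  0.278 0.125]
org [0.484 0.275 0.125]
bl [0.54  0.267 0.125]
p1 [0.548 0.179 0.115]
p2 [0.542 0.388 0.115]
p3 [0.467 0.366 0.115]
```

```bash
cat > plan.py <<'E'
import sys
from h import *
# plan.py maxstep  x y z yaw [x y z yaw ...]; prints rows per call from present pose
def plan(W,mx=.24,start=None):
    o=bot.get_obs(); p=np.array(o["ee_pos"]); y=o["tcp_rot"][2]
    print("t",round(o["time"],2),"at",np.round(p,4),round(y,2))
    for w in W:
        n=int(np.ceil(max(np.linalg.norm(w[:3]-p)/mx,abs(w[3]-y)*np.pi/180/.74,1e-6)))
        d=(w[:3]-p)/n; dy=(w[3]-y)/n
        for _ in range(n):
            Rm=R.from_euler('xyz',[180,0,y],degrees=True).as_matrix(); s=np.r_[Rm.T@d,-np.radians(dy)]
            print([[round(float(v),4) for v in s*k/5] for k in range(1,6)])
            p=p+d; y=y+dy
if __name__=="__main__":
    a=list(map(float,sys.argv[1:])); plan(np.array(a[1:]).reshape(-1,4),a[0])
E
python3 plan.py .22 .58 .02 .25 76
```

```text
t 1.6 at [0.1926 0.5152 0.2313] 159.5
[[-0.0358, -0.0219, -0.0012, 0.0972], [-0.0715, -0.0438, -0.0025, 0.1943], [-0.1073, -0.0656, -0.0037, 0.2915], [-0.143, -0.0875, -0.005, 0.3886], [-0.1788, -0.1094, -0.0062, 0.4858]]
[[-0.0418, -0.0027, -0.0012, 0.0972], [-0.0837, -0.0053, -0.0025, 0.1943], [-0.1255, -0.008, -0.0037, 0.2915], [-0.1673, -0.0106, -0.005, 0.3886], [-0.2091, -0.0133, -0.0062, 0.4858]]
[[-0.0382, 0.0172, -0.0012, 0.0972], [-0.0765, 0.0344, -0.0025, 0.1943], [-0.1147, 0.0516, -0.0037, 0.2915], [-0.1529, 0.0687, -0.005, 0.3886], [-0.1911, 0.0859, -0.0062, 0.4858]]
```

Emit:
arm_command --pt "-0.036 -0.022 -0.001 0.097" --pt "-0.072 -0.044 -0.0025 0.194" --pt "-0.107 -0.066 -0.004 0.291" --pt "-0.143 -0.0875 -0.005 0.389" --pt "-0.179 -0.109 -0.006 0.486"

```text
time: 2.1
ee_pos: [0.3228, 0.349, 0.2375]
tcp_rot: [180.0, -0.0, 131.4]
wrist_force: [0.7, 1.1, 0.1]
opening: 0.0855
grasp_force: 0.0
```

Emit:
arm_command --pt "-0.042 -0.003 -0.001 0.097" --pt "-0.084 -0.005 -0.0025 0.194" --pt "-0.1255 -0.008 -0.004 0.291" --pt "-0.167 -0.011 -0.005 0.389" --pt "-0.209 -0.013 -0.006 0.486"

```text
time: 2.6
ee_pos: [0.4521, 0.184, 0.2436]
tcp_rot: [180.0, -0.0, 103.6]
wrist_force: [0.6, 0.8, -0.5]
opening: 0.0855
grasp_force: 0.0
```

Emit:
arm_command --pt "-0.038 0.017 -0.001 0.097" --pt "-0.0765 0.034 -0.0025 0.194" --pt "-0.115 0.052 -0.004 0.291" --pt "-0.153 0.069 -0.005 0.389" --pt "-0.191 0.086 -0.006 0.486"

```text
time: 3.1
ee_pos: [0.5813, 0.019, 0.2494]
tcp_rot: [180.0, -0.0, 75.7]
wrist_force: [0.4, 1.0, 0.5]
opening: 0.0855
grasp_force: 0.0
```

Emit:
arm_command --pt "0 0 0 0" --pt "0 0 0 0" --pt "0 0 0 0" --pt "0 0 0 0" --pt "0 0 0 0"

```text
time: 3.6
ee_pos: [0.58, 0.0215, 0.2497]
tcp_rot: [180.0, -0.0, 76.1]
wrist_force: [-0.1, 0.8, -0.2]
opening: 0.0855
grasp_force: 0.0
```

```bash
cat > c.py <<'E'
from h import *
import sys
c,K,T=cam("wrist"); cv2.imwrite(f"pics/{sys.argv[1]}.png",c["color"])
o=bot.get_obs(); print(o["time"],o["ee_pos"],o["tcp_rot"])
Z=dict(gauge_seat=.09,gauge=0,gauge_beam=.062,guard=.03,rest=0,rack=0,sample_orange=.01)
for t in sys.argv[2:]:
    for r in bot.mark_of("wrist",t)[:2]: print(t,np.round(r["location"],1),round(r["confidence"],2),np.round(atz(K,T,r["location"],Z[t]),4))
E
python3 c.py w1 gauge gauge_seat gauge_beam
```

```text
3.65 [0.58006226 0.0213746  0.24967815] [ 1.79969175e+02 -8.20363177e-03  7.60426969e+01]
gauge [291.9 151.2] 0.79 [0.6399 0.0141 0.    ]
gauge_seat [303.4 165.3] 0.65 [0.6408 0.0151 0.09  ]
gauge_beam [299.7 158.6] 0.89 [0.6415 0.0166 0.062 ]
```

View pics/w1.png

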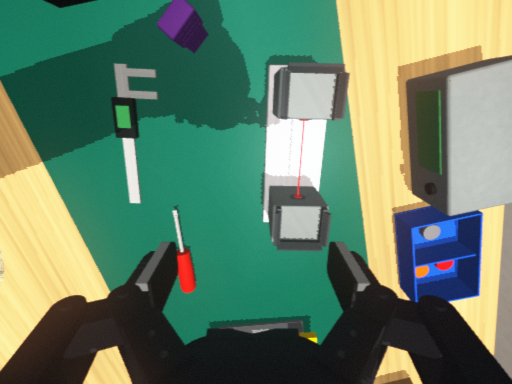

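The wrist view shows the two heads with light floors at (311,94) and (299,223) and the red beam running from (303,120) to (299,195). The screwdriver and calipers are well to the left.

```bash
cat > d.py <<'E'
from h import *
c,K,T=cam("wrist"); im=c["color"]; b,g,r=[im[...,i].astype(int) for i in range(3)]
m=((r-np.maximum(b,g))>50); m[:100]=0;m[205:]=0;m[:,:280]=0;m[:,325:]=0
ys,xs=np.where(m); P=np.array([atz(K,T,p,.062)[:2] for p in zip(xs,ys)])
mu=P.mean(0); u,s,v=np.linalg.svd(P-mu); d=v[0]*np.sign(v[0][1]); pr=(P-mu)@d
print("beam",len(P),mu,np.degrees(np.arctan2(d[1],d[0])),"mid",mu+d*(pr.min()+pr.max())/2,np.ptp(pr))
g8=cv2.cvtColor(im,cv2.COLOR_BGR2HSV); cs=[]
for box in [(270,60,350,125),(265,185,335,250)]:
    x0,y0,x1,y1=box; mm=((g8[y0:y1,x0:x1,1]<40)&(g8[y0:y1,x0:x1,2]>150)).astype(np.uint8)
    k,l,st,ce=cv2.connectedComponentsWithStats(mm,connectivity=4); i=1+np.argmax(st[1:,4]); yy,xx=np.where(l==i)
    q=np.array([atz(K,T,(x+x0,y+y0),.09)[:2] for x,y in zip(xx,yy)],np.float32); rr=cv2.minAreaRect(q); print(rr,q.mean(0)); cs.append(np.array(rr[0]))
print((cs[0]+cs[1])/2, np.degrees(np.arctan2(*(cs[0]-cs[1])[::-1])),np.linalg.norm(cs[0]-cs[1]))
E
python3 d.py; python3 plan.py .22 .51 -.30 .2 -9.3
```

```text
beam 134 [0.63842374 0.00246373] 74.77477165847009 mid [0.64166592 0.0143762 ] 0.10113787954161582
((0.6528096795082092, 0.09163995087146759), (0.06073974072933197, 0.06877188384532928), 75.9854965209961) [0.65605396 0.08779563]
((0.6227953433990479, -0.05712730437517166), (0.04489464685320854, 0.04826650395989418), 75.65074920654297) [ 0.62283343 -0.05601823]
[0.63780251 0.01725632] 78.59348817028126 0.15176480687462565
t 3.85 at [0.5803 0.0209 0.2494] 75.99
[[-0.0219, 0.0006, 0.0033, 0.0992], [-0.0438, 0.0013, 0.0066, 0.1985], [-0.0657, 0.0019, 0.0099, 0.2977], [-0.0876, 0.0025, 0.0132, 0.397], [-0.1095, 0.0032, 0.0165, 0.4962]]
[[-0.019, 0.011, 0.0033, 0.0992], [-0.0379, 0.022, 0.0066, 0.1985], [-0.0569, 0.0329, 0.0099, 0.2977], [-0.0758, 0.0439, 0.0132, 0.397], [-0.0948, 0.0549, 0.0165, 0.4962]]
[[-0.0114, 0.0187, 0.0033, 0.0992], [-0.0229, 0.0374, 0.0066, 0.1985], [-0.0343, 0.056, 0.0099, 0.2977], [-0.0458, 0.0747, 0.0132, 0.397], [-0.0572, 0.0934, 0.0165, 0.4962]]
```

Emit:
arm_command --pt "-0.022 0.001 0.003 0.099" --pt "-0.044 0.001 0.0066 0.1985" --pt "-0.066 0.002 0.01 0.298" --pt "-0.088 0.0025 0.013 0.397" --pt "-0.1095 0.003 0.0165 0.496"

```text
time: 4.35
ee_pos: [0.5565, -0.0871, 0.2327]
tcp_rot: [180.0, -0.0, 47.3]
wrist_force: [-0.3, -0.1, 0.6]
opening: 0.0852
grasp_force: 0.0
```

Emit:
arm_command --pt "-0.019 0.011 0.003 0.099" --pt "-0.038 0.022 0.0066 0.1985" --pt "-0.057 0.033 0.01 0.298" --pt "-0.076 0.044 0.013 0.397" --pt "-0.095 0.055 0.0165 0.496"

```text
time: 4.85
ee_pos: [0.5329, -0.1944, 0.2162]
tcp_rot: [180.0, -0.0, 18.9]
wrist_force: [0.6, -0.2, 0.3]
opening: 0.0857
grasp_force: 0.0
```

Emit:
arm_command --pt "-0.011 0.019 0.003 0.099" --pt "-0.023 0.037 0.0066 0.1985" --pt "-0.034 0.056 0.01 0.298" --pt "-0.046 0.075 0.013 0.397" --pt "-0.057 0.0935 0.0165 0.496"

```text
time: 5.35
ee_pos: [0.5097, -0.3014, 0.1998]
tcp_rot: [180.0, -0.0, -9.5]
wrist_force: [1.0, -0.6, -1.1]
opening: 0.0856
grasp_force: 0.0
```

Emit:
arm_command --pt "0 0 0 0" --pt "0 0 0 0" --pt "0 0 0 0" --pt "0 0 0 0" --pt "0 0 0 0"

```text
time: 5.85
ee_pos: [0.5103, -0.3, 0.2]
tcp_rot: [180.0, -0.0, -9.2]
wrist_force: [-0.5, -0.4, -0.0]
opening: 0.0858
grasp_force: 0.0
```

```bash
python3 c.py w2 guard rest
cat > e.py <<'E'
from h import *
c,K,T=cam("wrist"); im=cv2.cvtColor(c["color"],cv2.COLOR_BGR2HSV)
m=cv2.inRange(im,(20,130,80),(38,255,255)); m=cv2.morphologyEx(m,cv2.MORPH_CLOSE,np.ones((11,11)))
k,l,s,ce=cv2.connectedComponentsWithStats(m); i=1+np.argmax(s[1:,4]); print(s[i])
ys,xs=np.where(l==i); P=np.array([atz(K,T,p,.042)[:2] for p in zip(xs,ys)],np.float32); print(cv2.minAreaRect(P),P.mean(0))
E
python3 e.py
```

```text
5.9 [ 0.51021439 -0.30004432  0.19997751] [ 1.79995141e+02 -1.46870433e-02 -9.22383498e+00]
guard [264.2 162.1] 0.78 [ 0.518  -0.3161  0.03  ]
rest [259.8 161.1] 0.71 [ 0.513  -0.3108  0.    ]
[ 243   78   45  161 6573]
((0.5163125395774841, -0.31452760100364685), (0.04731787368655205, 0.1900259107351303), 80.77987670898438) [ 0.5256186  -0.31603798]
```

View pics/w2.png

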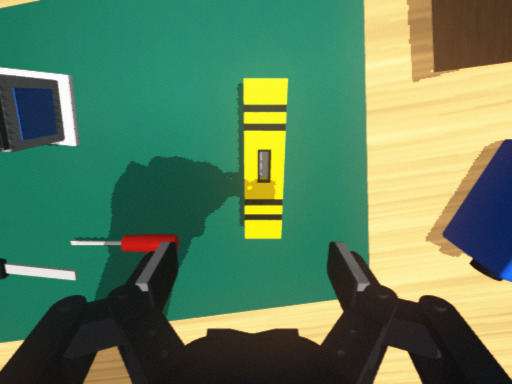

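Guard centre is at about (0.5165, -0.315) at -9.2°, with its slot at (264,166). There is room on both sides for the fingers.

```bash
python3 plan.py .1 .5165 -.315 .11 -9.2 .5165 -.315 .02 -9.2
```

```text
t 6.05 at [ 0.5101 -0.3003  0.1999] -9.26
[[0.0017, 0.0027, 0.018, -0.0002], [0.0035, 0.0054, 0.036, -0.0004], [0.0052, 0.0081, 0.0539, -0.0006], [0.0069, 0.0108, 0.0719, -0.0009], [0.0087, 0.0135, 0.0899, -0.0011]]
[[0.0, -0.0, 0.018, -0.0], [0.0, -0.0, 0.036, -0.0], [0.0, -0.0, 0.054, -0.0], [0.0, -0.0, 0.072, -0.0], [0.0, -0.0, 0.09, -0.0]]
```

Emit:
arm_command --pt "0.002 0.003 0.018 0" --pt "0.0035 0.0055 0.036 0" --pt "0.005 0.008 0.054 0" --pt "0.007 0.011 0.072 0" --pt "0.0087 0.0135 0.09 0"

```text
time: 6.55
ee_pos: [0.5164, -0.3154, 0.1091]
tcp_rot: [180.0, -0.0, -9.3]
wrist_force: [0.4, 0.1, 0.0]
opening: 0.0851
grasp_force: 0.0
```

Emit:
arm_command --pt "0 0 0.018 0" --pt "0 0 0.036 0" --pt "0 0 0.054 0" --pt "0 0 0.074 0" --pt "0 0 0.09 0"

```text
time: 7.05
ee_pos: [0.5161, -0.3151, 0.0186]
tcp_rot: [-180.0, 0.0, -9.3]
wrist_force: [0.9, -0.4, 0.6]
opening: 0.0853
grasp_force: 0.0
```

Emit:
arm_command --pt "0 0 0 0" --pt "0 0 0 0" --pt "0 0 0 0" --pt "0 0 0 0" --pt "0 0 0 0" --hand 0.03 --grip_force 50

```text
time: 7.55
ee_pos: [0.5171, -0.3157, 0.0213]
tcp_rot: [179.9, -0.1, -9.3]
wrist_force: [-1.0, 0.9, 6.4]
opening: 0.0449
grasp_force: 52.7
```

Emit:
arm_command --pt "0 0 0 0" --pt "0 0 0 0" --pt "0 0 0 0" --pt "0 0 0 0" --pt "0 0 0 0"

```text
time: 8.05
ee_pos: [0.5171, -0.3157, 0.0213]
tcp_rot: [179.9, -0.1, -9.3]
wrist_force: [0.3, 0.3, 6.3]
opening: 0.0449
grasp_force: 52.7
```

```bash
python3 plan.py .14 .5171 -.3157 .15 -9.2 .6415 .0150 .16 75.8
```

```text
t 8.05 at [ 0.5171 -0.3157  0.0213] -9.3
[[0.0, -0.0, -0.0257, -0.0003], [0.0, -0.0, -0.0515, -0.0007], [0.0, -0.0, -0.0772, -0.001], [0.0, -0.0, -0.103, -0.0013], [0.0, -0.0001, -0.1287, -0.0017]]
[[0.0047, -0.0231, -0.0007, -0.0989], [0.0093, -0.0462, -0.0013, -0.1978], [0.014, -0.0693, -0.002, -0.2967], [0.0186, -0.0924, -0.0027, -0.3956], [0.0233, -0.1154, -0.0033, -0.4945]]
[[0.0151, -0.0181, -0.0007, -0.0989], [0.0301, -0.0362, -0.0013, -0.1978], [0.0452, -0.0543, -0.002, -0.2967], [0.0602, -0.0724, -0.0027, -0.3956], [0.0753, -0.0906, -0.0033, -0.4945]]
[[0.0219, -0.0088, -0.0007, -0.0989], [0.0437, -0.0176, -0.0013, -0.1978], [0.0656, -0.0264, -0.002, -0.2967], [0.0874, -0.0352, -0.0027, -0.3956], [0.1093, -0.044, -0.0033, -0.4945]]
```

Emit:
arm_command --pt "0 0 -0.015 0" --pt "0 0 -0.04 0" --pt "0 0 -0.07 0" --pt "0 0 -0.105 0" --pt "0 0 -0.13 0"

```text
time: 8.55
ee_pos: [0.5165, -0.3154, 0.153]
tcp_rot: [180.0, -0.1, -9.3]
wrist_force: [0.9, -0.4, -2.7]
opening: 0.0449
grasp_force: 51.9
```

Emit:
arm_command --pt "0.0045 -0.023 -0.001 -0.099" --pt "0.009 -0.046 -0.001 -0.198" --pt "0.014 -0.069 -0.002 -0.297" --pt "0.0185 -0.092 -0.003 -0.396" --pt "0.023 -0.1155 -0.003 -0.4945"

```text
time: 9.05
ee_pos: [0.5579, -0.2041, 0.1537]
tcp_rot: [180.0, -0.0, 19.3]
wrist_force: [0.1, 0.4, -2.9]
opening: 0.0448
grasp_force: 51.9
```

Emit:
arm_command --pt "0.015 -0.018 -0.001 -0.099" --pt "0.03 -0.036 -0.001 -0.198" --pt "0.045 -0.054 -0.002 -0.297" --pt "0.06 -0.0725 -0.003 -0.396" --pt "0.075 -0.0905 -0.003 -0.4945"

```text
time: 9.55
ee_pos: [0.5992, -0.094, 0.1567]
tcp_rot: [180.0, -0.0, 47.6]
wrist_force: [-0.2, -0.5, -1.3]
opening: 0.0448
grasp_force: 51.9
```

Emit:
arm_command --pt "0.022 -0.009 -0.001 -0.099" --pt "0.044 -0.018 -0.001 -0.198" --pt "0.066 -0.026 -0.002 -0.297" --pt "0.087 -0.035 -0.003 -0.396" --pt "0.109 -0.044 -0.003 -0.4945"

```text
time: 10.05
ee_pos: [0.6406, 0.0159, 0.1596]
tcp_rot: [180.0, -0.0, 75.9]
wrist_force: [0.4, 0.1, -2.0]
opening: 0.0449
grasp_force: 51.9
```

Emit:
arm_command --pt "0 0 0 0" --pt "0 0 0 0" --pt "0 0 0 0" --pt "0 0 0 0" --pt "0 0 0 0"

```text
time: 10.55
ee_pos: [0.6404, 0.0143, 0.159]
tcp_rot: [180.0, 0.0, 75.6]
wrist_force: [-0.4, -0.5, -2.9]
opening: 0.0447
grasp_force: 51.9
```

```bash
cat > f.py <<'E'
import sys
from h import *
ims=[]
o=bot.get_obs(); print(o["ee_pos"],o["tcp_rot"],o["opening"])
Z=o["ee_pos"][2]+.0087
M={}
for n in ["scene","side","wrist"]:
    c,K,T=cam(n); im=c["color"]
    for t in ["guard","gauge_seat","gauge_beam","gauge"]:
        for r in bot.mark_of(n,t)[:1]:
            M.setdefault(t,[]).append(ray(K,T,r["location"])); print(n,t,np.round(r["location"],1),round(r["confidence"],2))
    u,v=proj(K,T,[.6415,.015,.11]).astype(int); u=np.clip(u,90,420); v=np.clip(v,70,310)
    ims.append(cv2.resize(im[v-67:v+67,u-67:u+67],(399,399),interpolation=cv2.INTER_CUBIC) if n!="wrist" else None)
    if n=="wrist": w=im
for t in M:
    if len(M[t])>1: print(t,*[np.round(v,4) for v in tri(M[t])])
cv2.imwrite(f"pics/{sys.argv[1]}.png",np.hstack(ims[:2])); cv2.imwrite(f"pics/{sys.argv[1]}w.png",w)
E
python3 f.py f1; python3 plan.py .2 .6415 .015 .16 75.8
```

```text
[0.64038491 0.01427026 0.15898233] [1.79995337e+02 2.51741124e-03 7.56247767e+01] 0.044693933091697356
scene guard [281.7 195.9] 0.9
scene gauge_seat [283.3 225.3] 0.92
scene gauge_beam [283.5 235.5] 0.96
scene gauge [282.8 255.6] 0.89
side guard [300.7 143.1] 0.89
side gauge_seat [302.6 163.1] 0.6
side gauge_beam [300.1 174.2] 0.69
side gauge [297.6 193.5] 0.87
wrist guard [251.2 251.7] 0.96
guard [0.6385 0.0124 0.1693] [0.0046 0.0036 0.0032]
gauge_seat [0.6491 0.0068 0.1023] [0.0018 0.0018]
gauge_beam [0.6454 0.0099 0.0661] [0.0042 0.0042]
gauge [ 0.6418  0.0106 -0.0014] [0.0073 0.0073]
t 11.3 at [0.6405 0.0151 0.1588] 75.71
[[0.0, 0.0002, -0.0002, -0.0003], [0.0001, 0.0004, -0.0005, -0.0006], [0.0001, 0.0006, -0.0007, -0.001], [0.0002, 0.0008, -0.001, -0.0013], [0.0002, 0.001, -0.0012, -0.0016]]
```

View pics/f1w.png

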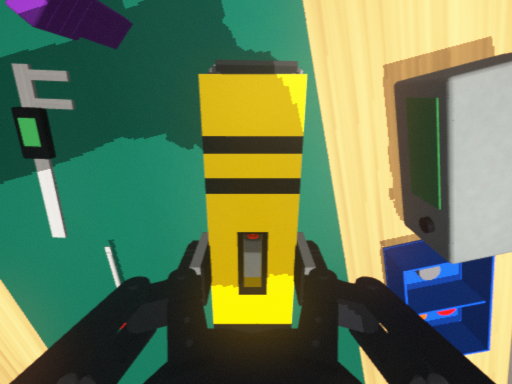

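The guard hangs over the gauge. The far head's edge is centred at about column 256 and the guard at 253, so it needs a small shift to +tool-y. I'll come down to just above the cheeks and compare there.

Emit:
arm_command --pt "0 0.001 0.012 0" --pt "0 0.0015 0.024 0" --pt "0 0.0015 0.036 0" --pt "0 0.0015 0.046 0" --pt "0 0.0015 0.051 0"

```text
time: 11.8
ee_pos: [0.6413, 0.0146, 0.1058]
tcp_rot: [-179.9, 0.0, 75.7]
wrist_force: [0.1, 0.1, -3.5]
opening: 0.0449
grasp_force: 51.9
```

Emit:
arm_command --pt "0 0 0 0" --pt "0 0 0 0" --pt "0 0 0 0" --pt "0 0 0 0" --pt "0 0 0 0"

```text
time: 12.3
ee_pos: [0.6422, 0.0146, 0.1082]
tcp_rot: [180.0, -0.0, 75.7]
wrist_force: [0.2, -0.3, -3.2]
opening: 0.0451
grasp_force: 51.9
```

```bash
python3 f.py f2; python3 -c "
import cv2
a=cv2.imread('pics/f2w.png')[40:360,140:390];b=cv2.imread('pics/f2.png')
a=cv2.resize(a,(312,399),interpolation=cv2.INTER_CUBIC)
import numpy as np
a=cv2.resize(cv2.imread('pics/f2w.png')[40:240,150:350],(400,400),interpolation=cv2.INTER_CUBIC)
s=cv2.imread('pics/f2.png')[:, :399]
cv2.imwrite('pics/f2c.png',np.hstack([a,cv2.resize(s,(400,400))]))"
```

```text
[0.64221437 0.01462024 0.10822024] [ 1.79962346e+02 -1.14846326e-02  7.57057242e+01] 0.045127009868333484
scene guard [280.7 215.6] 0.88
scene gauge_seat [281.3 226. ] 0.58
scene gauge_beam [284.5 235.5] 0.71
scene gauge [280.9 257.2] 0.71
side guard [300.  159.7] 0.93
side gauge_seat [298.7 164.8] 0.97
side gauge_beam [298.1 173.4] 0.89
side gauge [295.9 191.4] 0.97
wrist guard [249.4 248.6] 0.96
wrist gauge_seat [247.  227.3] 0.88
wrist gauge [106.9 319.3] 0.5
guard [0.6391 0.0116 0.1162] [0.0053 0.0045 0.0042]
gauge_seat [0.6402 0.014  0.092 ] [0.0027 0.0032 0.0034]
gauge_beam [0.6441 0.0153 0.0638] [0.0027 0.0027]
gauge [ 0.601  -0.0165  0.0668] [0.073  0.0193 0.0796]
```

View pics/f2c.png

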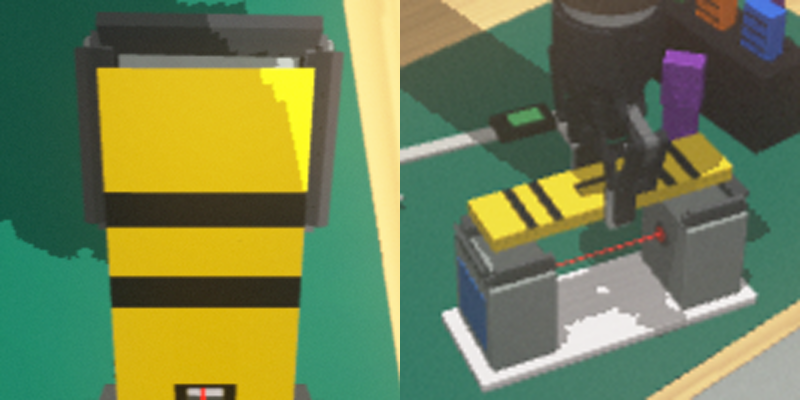

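The guard is between the cheeks. Its far end is about 1 mm left of the channel centre, while the beam is near the slot's centre, so I'll turn it slightly and lower it gently.

Emit:
arm_command --pt "0.001 0.0003 0.004 0.006" --pt "0.001 0.0003 0.008 0.012" --pt "0.001 0.0003 0.012 0.012" --pt "0.001 0.0003 0.016 0.012" --pt "0.001 0.0003 0.02 0.012"

```text
time: 13.55
ee_pos: [0.6425, 0.0155, 0.0873]
tcp_rot: [-180.0, 0.0, 75.0]
wrist_force: [-0.3, 0.8, -2.8]
opening: 0.0447
grasp_force: 51.9
```

Emit:
arm_command --pt "0 0 0.002 0" --pt "0 0 0.004 0" --pt "0 0 0.006 0" --pt "0 0 0.0065 0" --pt "0 0 0.0065 0"

```text
time: 14.05
ee_pos: [0.6426, 0.0155, 0.0814]
tcp_rot: [180.0, -0.0, 75.0]
wrist_force: [0.5, 0.1, -3.3]
opening: 0.0451
grasp_force: 51.9
```

Emit:
arm_command --pt "0 0 0.0005 0" --pt "0 0 0.001 0" --pt "0 0 0.0015 0" --pt "0 0 0.002 0" --pt "0 0 0.002 0"

```text
time: 14.55
ee_pos: [0.6427, 0.0155, 0.0813]
tcp_rot: [179.9, -0.0, 75.0]
wrist_force: [-6.2, -0.5, 10.8]
opening: 0.045
grasp_force: 53.3
```

```bash
python3 -c "
from h import *
c,K,T=cam('wrist');d,K,T=cam('scene');u,v=proj(K,T,[.642,.015,.1]).astype(int)
cv2.imwrite('pics/g.png',np.hstack([cv2.resize(c['color'][40:240,150:350],(400,400),interpolation=cv2.INTER_CUBIC),cv2.resize(d['color'][v-60:v+60,u-60:u+60],(400,400),interpolation=cv2.INTER_CUBIC)]))"
```

```text
(no output)
```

View pics/g.png

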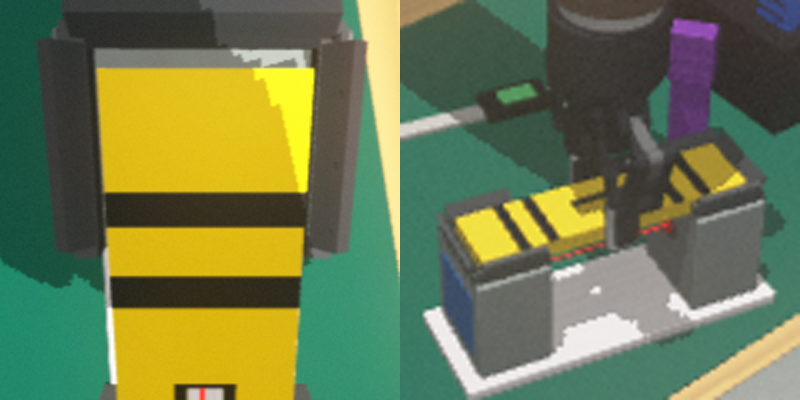

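The guard sits inside the cheeks with about 4 mm left at the far end, and the contact force agrees. Releasing now.

Emit:
arm_command --pt "0 0 -0.001 0" --pt "0 0 -0.001 0" --pt "0 0 -0.001 0" --pt "0 0 -0.001 0" --pt "0 0 -0.001 0" --hand 0.07

```text
time: 15.15
ee_pos: [0.6425, 0.0155, 0.0801]
tcp_rot: [-180.0, 0.0, 75.0]
wrist_force: [-0.2, -0.2, 0.8]
opening: 0.0699
grasp_force: 0.0
```

Emit:
arm_command --pt "0 0 -0.02 0" --pt "0 0 -0.045 0" --pt "0 0 -0.07 0" --pt "0 0 -0.1 0" --pt "0 0 -0.12 0"

```text
time: 15.65
ee_pos: [0.6428, 0.0155, 0.2025]
tcp_rot: [179.9, -0.0, 75.0]
wrist_force: [-0.0, -0.0, -0.8]
opening: 0.07
grasp_force: 0.0
```

Emit:
arm_command --pt "0 0 0 0" --pt "0 0 0 0" --pt "0 0 0 0" --pt "0 0 0 0" --pt "0 0 0 0"

```text
time: 16.15
ee_pos: [0.6423, 0.0155, 0.1993]
tcp_rot: [-179.9, 0.0, 75.0]
wrist_force: [-0.1, 1.2, 0.3]
opening: 0.07
grasp_force: 0.0
```

```bash
python3 c.py w3 guard gauge_seat
cat > s.py <<'E'
from h import *
# slot + guard pose from wrist picture
c,K,T=cam("wrist"); im=cv2.cvtColor(c["color"],cv2.COLOR_BGR2HSV)
m=cv2.inRange(im,(20,130,60),(38,255,255)); m2=cv2.morphologyEx(m,cv2.MORPH_CLOSE,np.ones((13,13)))
k,l,s,ce=cv2.connectedComponentsWithStats(m2); i=1+np.argmax(s[1:,4]); print(s[i])
ys,xs=np.where(l==i); P=np.array([atz(K,T,p,.102)[:2] for p in zip(xs,ys)],np.float32); print("guard",cv2.minAreaRect(P))
cn,h=cv2.findContours(m,cv2.RETR_CCOMP,cv2.CHAIN_APPROX_NONE)
for q,hh in zip(cn,h[0]):
    if hh[3]>=0 and cv2.contourArea(q)>60:
        print("hole",cv2.minAreaRect(np.array([atz(K,T,p[0],.102)[:2] for p in q],np.float32)),cv2.boundingRect(q))
E
python3 s.py; python3 plan.py .2 .50 .25 .24 -4
```

```text
16.2 [0.64229703 0.01551531 0.19958206] [-1.79938942e+02  1.74899233e-02  7.50170930e+01]
guard [252.8 188.5] 0.63 [ 0.637  -0.0077  0.03  ]
gauge_seat [254.  185.4] 0.43 [0.6444 0.0154 0.09  ]
[ 226   85   55  189 8783]
guard ((0.6431467533111572, 0.014422290027141571), (0.18986889719963074, 0.0478355772793293), 74.58100891113281)
hole ((0.6428059339523315, 0.014555013738572598), (0.03886379301548004, 0.016041234135627747), 75.0106430053711) (244, 171, 18, 39)
t 16.35 at [0.6425 0.0155 0.2001] 75.02
[[0.019, -0.0198, -0.004, 0.1379], [0.0379, -0.0397, -0.008, 0.2758], [0.0569, -0.0595, -0.012, 0.4137], [0.0759, -0.0793, -0.016, 0.5516], [0.0948, -0.0991, -0.02, 0.6896]]
[[0.002, -0.0274, -0.004, 0.1379], [0.004, -0.0547, -0.008, 0.2758], [0.0061, -0.0821, -0.012, 0.4137], [0.0081, -0.1095, -0.016, 0.5516], [0.0101, -0.1368, -0.02, 0.6896]]
```

Emit:
arm_command --pt "0.019 -0.02 -0.004 0.138" --pt "0.038 -0.04 -0.008 0.276" --pt "0.057 -0.0595 -0.012 0.414" --pt "0.076 -0.079 -0.016 0.552" --pt "0.095 -0.099 -0.02 0.69"

```text
time: 16.85
ee_pos: [0.5709, 0.1337, 0.2205]
tcp_rot: [180.0, -0.0, 35.1]
wrist_force: [-0.2, 1.9, 0.3]
opening: 0.07
grasp_force: 0.0
```

Emit:
arm_command --pt "0.002 -0.027 -0.004 0.138" --pt "0.004 -0.055 -0.008 0.276" --pt "0.006 -0.082 -0.012 0.414" --pt "0.008 -0.1095 -0.016 0.552" --pt "0.01 -0.137 -0.02 0.69"

```text
time: 17.35
ee_pos: [0.5329, 0.1239, 0.2377]
tcp_rot: [-175.3, 0.4, 10.7]
wrist_force: [0.8, 0.5, -0.1]
opening: 0.07
grasp_force: 0.0
```

Emit:
arm_command --pt "0 0 0 0" --pt "0 0 0 0" --pt "0 0 0 0" --pt "0 0 0 0" --pt "0 0 0 0"

```text
time: 17.85
ee_pos: [0.5332, 0.1245, 0.2372]
tcp_rot: [-175.4, 0.4, 10.8]
wrist_force: [-0.3, -0.2, 0.5]
opening: 0.0697
grasp_force: 0.0
```

```bash
python3 c.py w4 rack sample_orange
cat > o.py <<'E'
from h import *
c,K,T=cam("wrist"); im=cv2.cvtColor(c["color"],cv2.COLOR_BGR2HSV)
C={}
for n,lo,hi in [("o",(5,150,80),(17,255,255)),("g",(45,120,60),(65,255,255)),("b",(100,120,80),(122,255,255))]:
    m=cv2.morphologyEx(cv2.inRange(im,lo,hi),cv2.MORPH_CLOSE,np.ones((5,5)))
    k,l,s,ce=cv2.connectedComponentsWithStats(m)
    for i in sorted(range(1,k),key=lambda i:-s[i,4])[:2]:
        ys,xs=np.where(l==i); P=np.array([atz(K,T,p,.125)[:2] for p in zip(xs,ys)],np.float32); print(n,s[i],cv2.minAreaRect(P))
E
python3 o.py
```

```text
17.9 [0.53315696 0.12441326 0.23730678] [-175.35639294    0.3946063    10.77792933]
rack [152.1 165.9] 0.71 [0.4845 0.2904 0.    ]
rack [387.8  93. ] 0.19 [ 0.6486 -0.0141  0.    ]
sample_orange [ 82. 115.] 0.65 [0.542  0.3913 0.01  ]
sample_orange [228.3 140.5] 0.62 [0.5481 0.18   0.01  ]
o [  95  167   39   43 1196] ((0.496195912361145, 0.27714428305625916), (0.03816406428813934, 0.053725533187389374), 84.54193115234375)
o [446 268   1   4   4] ((0.48128730058670044, -0.0881696343421936), (0.003872578963637352, 2.8812789931720317e-09), 23.853351593017578)
g [ 94 210  36  42 838] ((0.4421963393688202, 0.2807760536670685), (0.03131665289402008, 0.06798501312732697), 52.84685134887695)
g [247 232   1   1   1] ((0.4767250418663025, 0.1283797025680542), (0.0, 0.0), 0.0)
b [  98  118   42   40 1089] ((0.5514312386512756, 0.2732304334640503), (0.038884203881025314, 0.04424220696091652), 85.35000610351562)
b [124 151   1   2   2] ((0.5383983850479126, 0.2666745185852051), (0.001040352857671678, 0.0), -178.8986053466797)
```

View pics/w4.png

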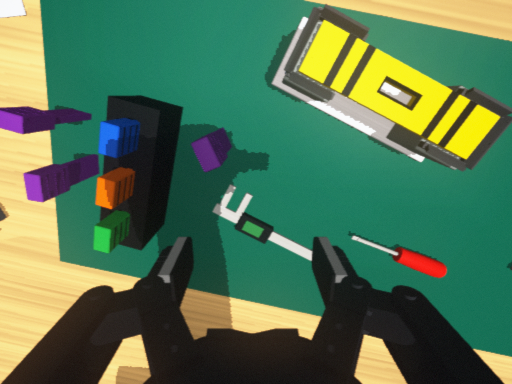

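The orange block is at (115,187) in the rack between blue and green. The arm stopped short with a tilt, so I'm checking the joints.

```bash
python3 -c "
from h import *
o=bot.get_obs();print(np.round(o['q'],2),np.round(o['qd'],2),o['ee_pos'],o['tcp_rot'])"; python3 plan.py .2 .53 .15 .24 10.8  .50 .22 .24 -4
```

```text
[ 10.69   5.08  10.76  96.08   4.64 179.94] [-0.11  0.04  0.    0.    0.04  0.02] [0.53315763 0.12412992 0.23738078] [-175.35521207    0.39026286   10.74755326]
t 18.05 at [0.5332 0.1241 0.2374] 10.75
[[0.0003, -0.0052, -0.0005, -0.0002], [0.0007, -0.0104, -0.001, -0.0004], [0.001, -0.0156, -0.0016, -0.0005], [0.0014, -0.0208, -0.0021, -0.0007], [0.0017, -0.026, -0.0026, -0.0009]]
[[-0.0033, -0.0149, -0.0, 0.0517], [-0.0065, -0.0298, -0.0, 0.1033], [-0.0098, -0.0446, -0.0, 0.155], [-0.0131, -0.0595, -0.0, 0.2066], [-0.0164, -0.0744, -0.0, 0.2583]]
```

Emit:
arm_command --pt "0 0 0 -0.15" --pt "0 0 0 -0.3" --pt "0 0 0 -0.45" --pt "0 0 0 -0.6" --pt "0 0 0 -0.74"

```text
time: 18.55
ee_pos: [0.5332, 0.124, 0.2375]
tcp_rot: [-176.3, -2.9, 53.4]
wrist_force: [-0.9, -0.3, -0.0]
opening: 0.0699
grasp_force: 0.0
```

Emit:
arm_command --pt "0 0 0 -0.14" --pt "0 0 0 -0.28" --pt "0 0 0 -0.42" --pt "0 0 0 -0.56" --pt "0 0 0 -0.7"

```text
time: 19.05
ee_pos: [0.5332, 0.124, 0.2375]
tcp_rot: [-179.0, -4.6, 93.5]
wrist_force: [0.9, 0.8, -0.1]
opening: 0.0702
grasp_force: 0.0
```

```bash
python3 -c "
from h import *
o=bot.get_obs();print(np.round(o['q'],2))"; python3 plan.py .2 .50 .22 .24 176
```

```text
[10.67  5.07 10.76 96.07  4.65 97.11]
t 19.05 at [0.5332 0.124  0.2375] 93.51
[[0.0098, -0.0027, -0.0003, -0.144], [0.0196, -0.0055, -0.0005, -0.2879], [0.0294, -0.0082, -0.0008, -0.4319], [0.0391, -0.0109, -0.001, -0.5759], [0.0489, -0.0136, -0.0013, -0.7198]]
[[0.0092, 0.0044, -0.0003, -0.144], [0.0183, 0.0088, -0.0005, -0.2879], [0.0275, 0.0132, -0.0008, -0.4319], [0.0366, 0.0176, -0.001, -0.5759], [0.0458, 0.022, -0.0013, -0.7198]]
```

The last joint hit its +180° limit and the solver traded a 4.6° tilt for position. I can undo this with the mirrored request at the -180° limit, in free air.

Emit:
arm_command --pt "0 0 0 -0.148" --pt "0 0 0 -0.297" --pt "0 0 0 -0.445" --pt "0 0 0 -0.593" --pt "0 0 0 -0.7415"

```text
time: 19.55
ee_pos: [0.5332, 0.124, 0.2374]
tcp_rot: [177.6, -4.0, 136.1]
wrist_force: [-0.0, 0.4, -0.9]
opening: 0.0702
grasp_force: 0.0
```

Emit:
arm_command --pt "0 0 0 -0.148" --pt "0 0 0 -0.297" --pt "0 0 0 -0.445" --pt "0 0 0 -0.593" --pt "0 0 0 -0.7415"

```text
time: 20.05
ee_pos: [0.5332, 0.124, 0.2374]
tcp_rot: [175.5, -1.4, 178.6]
wrist_force: [0.3, 0.3, 0.6]
opening: 0.0701
grasp_force: 0.0
```

Emit:
arm_command --pt "0 0 0 -0.148" --pt "0 0 0 -0.297" --pt "0 0 0 -0.445" --pt "0 0 0 -0.593" --pt "0 0 0 -0.7415"

```text
time: 20.55
ee_pos: [0.5332, 0.124, 0.2375]
tcp_rot: [175.8, 2.0, -139.0]
wrist_force: [-0.2, 0.7, -0.2]
opening: 0.0702
grasp_force: 0.0
```

Emit:
arm_command --pt "0 0 0 -0.148" --pt "0 0 0 -0.297" --pt "0 0 0 -0.445" --pt "0 0 0 -0.593" --pt "0 0 0 -0.7415"

```text
time: 21.05
ee_pos: [0.5332, 0.124, 0.2374]
tcp_rot: [178.3, 4.3, -96.6]
wrist_force: [0.3, 0.2, 0.6]
opening: 0.0702
grasp_force: 0.0
```

Emit:
arm_command --pt "0 0 0 -0.148" --pt "0 0 0 -0.297" --pt "0 0 0 -0.445" --pt "0 0 0 -0.593" --pt "0 0 0 -0.7415"

```text
time: 21.55
ee_pos: [0.5332, 0.124, 0.2375]
tcp_rot: [-178.4, 4.4, -53.9]
wrist_force: [0.1, 0.8, -0.2]
opening: 0.0704
grasp_force: 0.0
```

Emit:
arm_command --pt "0 0 0 -0.148" --pt "0 0 0 -0.297" --pt "0 0 0 -0.445" --pt "0 0 0 -0.593" --pt "0 0 0 -0.7415"

```text
time: 22.05
ee_pos: [0.5332, 0.124, 0.2374]
tcp_rot: [-175.8, 2.1, -11.4]
wrist_force: [-0.1, -0.9, 0.5]
opening: 0.0698
grasp_force: 0.0
```

Emit:
arm_command --pt "0.002 0.027 0 -0.138" --pt "0.004 0.055 0 -0.276" --pt "0.006 0.082 0 -0.414" --pt "0.008 0.1095 0 -0.552" --pt "0.01 0.137 0 -0.69"

```text
time: 22.55
ee_pos: [0.4925, 0.1207, 0.2285]
tcp_rot: [180.0, -0.2, 13.7]
wrist_force: [0.0, -0.0, -0.0]
opening: 0.0698
grasp_force: 0.0
```

```bash
cat > q.py <<'E'
from h import *
o=bot.get_obs();print(round(o['time'],2),np.round(o['q'],2),o['ee_pos'],o['tcp_rot'])
z=R.from_euler('xyz',o['tcp_rot'],degrees=True).as_matrix()[:,2];print("tool z",np.round(z,4))
E
python3 q.py
```

```text
22.55 [ 1.3800e+01 -1.2100e+00  3.4200e+00  9.4390e+01 -5.0000e-02 -1.7994e+02] [0.49251343 0.12070264 0.22850987] [179.95521814  -0.23194241  13.73748896]
tool z [ 4.1e-03  2.0e-04 -1.0e+00]
```

The tilt is gone (0.2°). The rack can be approached at yaw about -4 with q6 ≈ -147, which is well inside the range.

```bash
python3 plan.py .2 .495 .27 .24 -4.5
```

```text
t 22.55 at [0.4925 0.1207 0.2285] 13.74
[[0.0076, -0.0289, -0.0023, 0.0637], [0.0151, -0.0578, -0.0046, 0.1273], [0.0227, -0.0867, -0.0069, 0.191], [0.0303, -0.1155, -0.0092, 0.2546], [0.0379, -0.1444, -0.0115, 0.3183]]
```

Emit:
arm_command --pt "0.0075 -0.029 -0.002 0.064" --pt "0.015 -0.058 -0.005 0.127" --pt "0.023 -0.087 -0.007 0.191" --pt "0.03 -0.1155 -0.009 0.255" --pt "0.038 -0.1445 -0.0115 0.318"

```text
time: 23.05
ee_pos: [0.4953, 0.2713, 0.2405]
tcp_rot: [-179.9, -0.2, -4.7]
wrist_force: [0.9, -0.8, 0.2]
opening: 0.0699
grasp_force: 0.0
```

Emit:
arm_command --pt "0 0 0 0" --pt "0 0 0 0" --pt "0 0 0 0" --pt "0 0 0 0" --pt "0 0 0 0" --hand 0.06

```text
time: 23.55
ee_pos: [0.4956, 0.2693, 0.2405]
tcp_rot: [-179.9, -0.2, -4.6]
wrist_force: [0.6, -0.1, -0.0]
opening: 0.0601
grasp_force: 0.0
```

```bash
python3 q.py; python3 c.py w5 rack; python3 o.py; python3 plan.py .2 .495 .27 .24 -4.5|head -1
```

```text
23.55 [ 2.8540e+01  6.9100e+00  1.3210e+01  9.6060e+01 -5.0000e-02 -1.4688e+02] [0.49558425 0.26926456 0.24053052] [-179.91674624   -0.22326012   -4.57753658]
tool z [ 0.004   0.0011 -1.    ]
23.6 [0.49560042 0.26937338 0.24051545] [-179.91299077   -0.22339607   -4.57444836]
rack [236.9 166.6] 0.59 [0.4848 0.2931 0.    ]
rack [444.5  29.2] 0.18 [0.642  0.0132 0.    ]
o [225 167  21  42 779] ((0.4934191405773163, 0.28738588094711304), (0.020447615534067154, 0.044749848544597626), 84.90933990478516)
o [ 75 284  13  14  41] ((0.3791034519672394, 0.4824286997318268), (0.008583695627748966, 0.021815383806824684), 47.14339065551758)
g [231 215  16  15  87] ((0.4516557455062866, 0.2856803834438324), (0.010972951538860798, 0.023299919441342354), 34.62443923950195)
g [227 231   1   6   6] ((0.44177624583244324, 0.3015111982822418), (1.1059455573558807e-08, 0.006153304595500231), 83.64273834228516)
b [222 115  23  39 848] ((0.5478922128677368, 0.28362271189689636), (0.021037820726633072, 0.036155276000499725), 85.41580963134766)
b [385   0   7  17  24] ((0.641302227973938, 0.14410986006259918), (0.0010876195738092065, 0.011841824278235435), 72.9334945678711)
t 23.7 at [0.4956 0.2696 0.2405] -4.56
```

View pics/w5.png

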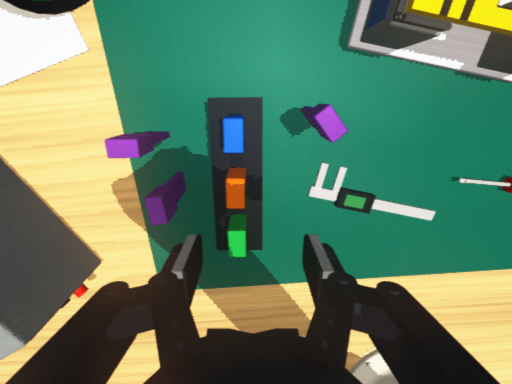

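The orange block is at (235,188), squarely between blue (233,133) and green (237,236), and the fingers have room on both sides. Its position is about (0.488, 0.288) at yaw -5°.

```bash
python3 plan.py .1 .488 .288 .15 -5 .488 .288 .092 -5
```

```text
t 23.7 at [0.4956 0.2696 0.2405] -4.56
[[-0.0018, -0.0036, 0.0181, 0.0015], [-0.0036, -0.0071, 0.0362, 0.0031], [-0.0054, -0.0107, 0.0543, 0.0046], [-0.0072, -0.0142, 0.0724, 0.0061], [-0.009, -0.0178, 0.0905, 0.0076]]
[[0.0, -0.0, 0.0116, -0.0], [0.0, -0.0, 0.0232, -0.0], [0.0, -0.0, 0.0348, -0.0], [0.0, -0.0, 0.0464, -0.0], [0.0, -0.0, 0.058, -0.0]]
```

Emit:
arm_command --pt "-0.002 -0.0035 0.018 0.0015" --pt "-0.0035 -0.007 0.036 0.003" --pt "-0.0055 -0.011 0.054 0.0045" --pt "-0.007 -0.014 0.072 0.006" --pt "-0.009 -0.018 0.09 0.0075"

```text
time: 24.2
ee_pos: [0.4882, 0.2886, 0.1497]
tcp_rot: [-179.9, -0.2, -5.0]
wrist_force: [0.3, -0.1, 0.5]
opening: 0.0599
grasp_force: 0.0
```

Emit:
arm_command --pt "0 0 0 0" --pt "0 0 0 0" --pt "0 0 0 0" --pt "0 0 0 0" --pt "0 0 0 0"

```text
time: 24.7
ee_pos: [0.4886, 0.2888, 0.1511]
tcp_rot: [-179.9, -0.3, -5.0]
wrist_force: [-0.0, -0.7, 0.3]
opening: 0.0599
grasp_force: 0.0
```

```bash
python3 o.py; python3 q.py
```

```text
o [ 239  184   30   63 1696] ((0.4946289360523224, 0.28740736842155457), (0.020211631432175636, 0.047595418989658356), 84.4352035522461)
o [ 55 326   4   4   5] ((0.4087059795856476, 0.4571855664253235), (0.003613213077187538, 0.0007276660762727261), 23.229766845703125)
g [242 247  26  33 665] ((0.45617103576660156, 0.2898317873477936), (0.019047699868679047, 0.027963737025856972), 85.06228637695312)
g [410 223   1   5   5] ((0.4783751368522644, 0.177668035030365), (0.003196968697011471, 9.262294042855501e-09), 5.96308708190918)
b [ 236  110   33   58 1817] ((0.547920823097229, 0.2838418185710907), (0.020259417593479156, 0.03601711615920067), 84.25843048095703)
24.75 [ 3.0610e+01  6.2100e+00  2.5100e+00  8.6040e+01 -6.0000e-02 -1.4442e+02] [0.48853668 0.28874791 0.150927  ] [-179.89140638   -0.25027455   -4.96826582]
tool z [ 0.0045  0.0015 -1.    ]
```

Emit:
arm_command --pt "-0.0005 0.0008 0.012 0.004" --pt "-0.0005 0.0008 0.024 0.008" --pt "-0.0005 0.0008 0.036 0.008" --pt "-0.0005 0.0008 0.049 0.008" --pt "-0.0005 0.0008 0.058 0.008"

```text
time: 25.25
ee_pos: [0.4874, 0.2877, 0.0904]
tcp_rot: [-180.0, -0.1, -5.4]
wrist_force: [0.2, -0.3, -0.1]
opening: 0.0599
grasp_force: 0.0
```

Emit:
arm_command --pt "0 0 0 0" --pt "0 0 0 0" --pt "0 0 0 0" --pt "0 0 0 0" --pt "0 0 0 0" --hand 0.01 --grip_force 35

```text
time: 25.75
ee_pos: [0.4882, 0.2882, 0.093]
tcp_rot: [-179.9, -0.3, -5.4]
wrist_force: [0.3, 0.4, 2.4]
opening: 0.0195
grasp_force: 35.2
```

Emit:
arm_command --pt "0 0 0 0" --pt "0 0 0 0" --pt "0 0 0 0" --pt "0 0 0 0" --pt "0 0 0 0"

```text
time: 26.25
ee_pos: [0.4882, 0.2882, 0.093]
tcp_rot: [-179.9, -0.3, -5.4]
wrist_force: [0.4, -0.3, 5.4]
opening: 0.0194
grasp_force: 35.5
```

Emit:
arm_command --pt "0 0 -0.01 0" --pt "0 0 -0.035 0" --pt "0 0 -0.07 0" --pt "0 0 -0.11 0" --pt "0 0 -0.15 0"

```text
time: 26.75
ee_pos: [0.4868, 0.2876, 0.2439]
tcp_rot: [-179.9, -0.2, -5.4]
wrist_force: [1.2, 0.3, 0.1]
opening: 0.0194
grasp_force: 34.8
```

```bash
python3 q.py; python3 plan.py .14 .6428 .0148 .215 -105
```

```text
26.75 [ 3.0600e+01  7.2700e+00  1.3980e+01  9.6540e+01 -5.0000e-02 -1.4398e+02] [0.4868375  0.28760087 0.2438646 ] [-1.79946634e+02 -1.65360852e-01 -5.41682206e+00]
tool z [ 3.e-03  7.e-04 -1.e+00]
t 26.75 at [0.4868 0.2876 0.2439] -5.42
[[0.0121, 0.0171, 0.0019, 0.1159], [0.0241, 0.0342, 0.0038, 0.2317], [0.0362, 0.0514, 0.0058, 0.3476], [0.0483, 0.0685, 0.0077, 0.4635], [0.0603, 0.0856, 0.0096, 0.5794]]
[[0.0195, 0.0077, 0.0019, 0.1159], [0.0389, 0.0154, 0.0038, 0.2317], [0.0584, 0.0232, 0.0058, 0.3476], [0.0779, 0.0309, 0.0077, 0.4635], [0.0974, 0.0386, 0.0096, 0.5794]]
[[0.0205, -0.0042, 0.0019, 0.1159], [0.041, -0.0084, 0.0038, 0.2317], [0.0616, -0.0126, 0.0058, 0.3476], [0.0821, -0.0168, 0.0077, 0.4635], [0.1026, -0.021, 0.0096, 0.5794]]
```

Emit:
arm_command --pt "0.012 0.017 0 0.116" --pt "0.024 0.034 0 0.232" --pt "0.036 0.0515 0 0.348" --pt "0.048 0.0685 0 0.4635" --pt "0.06 0.0855 0 0.5795"

```text
time: 27.25
ee_pos: [0.5392, 0.1963, 0.2426]
tcp_rot: [-179.8, -0.1, -38.9]
wrist_force: [-0.3, -0.1, -0.4]
opening: 0.0196
grasp_force: 34.8
```

Emit:
arm_command --pt "0.0195 0.0075 0 0.116" --pt "0.039 0.0155 0 0.232" --pt "0.0585 0.023 0 0.348" --pt "0.078 0.031 0 0.4635" --pt "0.0975 0.0385 0 0.5795"

```text
time: 27.75
ee_pos: [0.5913, 0.1053, 0.2427]
tcp_rot: [-179.8, 0.0, -72.1]
wrist_force: [0.6, 0.7, -1.0]
opening: 0.0198
grasp_force: 34.8
```

Emit:
arm_command --pt "0.0205 -0.004 0.005 0.116" --pt "0.041 -0.0085 0.01 0.232" --pt "0.0615 -0.0125 0.016 0.348" --pt "0.082 -0.017 0.022 0.4635" --pt "0.1025 -0.021 0.028 0.5795"

```text
time: 28.25
ee_pos: [0.6433, 0.0146, 0.2144]
tcp_rot: [-179.8, 0.1, -105.3]
wrist_force: [0.1, 0.1, -0.1]
opening: 0.0197
grasp_force: 34.8
```

Emit:
arm_command --pt "0 0 0 0" --pt "0 0 0 0" --pt "0 0 0 0" --pt "0 0 0 0" --pt "0 0 0 0"

```text
time: 28.75
ee_pos: [0.643, 0.016, 0.2151]
tcp_rot: [-179.8, 0.1, -104.9]
wrist_force: [0.4, -0.2, -0.4]
opening: 0.0198
grasp_force: 34.8
```

```bash
python3 q.py; python3 plan.py .14 .6428 .0148 .19 -105; python3 -c "
from h import *
c,K,T=cam('wrist')
print(proj(K,T,[.6428,.0148,.102]))
cv2.imwrite('pics/w6.png',cv2.resize(c['color'][100:384,120:390],(760,800))[:600])
m=cv2.inRange(cv2.cvtColor(c['color'],cv2.COLOR_BGR2HSV),(20,130,60),(38,255,255));m=cv2.morphologyEx(m,cv2.MORPH_CLOSE,np.ones((13,13)))
k,l,s,ce=cv2.connectedComponentsWithStats(m);print(s[1:][s[1:,4]>200])
"
```

```text
28.75 [ 1.400e+00  1.777e+01  2.312e+01  9.510e+01  6.000e-02 -7.366e+01] [0.64304351 0.01601236 0.21508984] [-1.79778095e+02  1.26389919e-01 -1.04942528e+02]
tool z [ 0.0043  0.0011 -1.    ]
t 28.75 at [0.643  0.016  0.2151] -104.94
[[0.0002, -0.0, 0.005, 0.0002], [0.0005, -0.0, 0.01, 0.0004], [0.0007, -0.0, 0.0151, 0.0006], [0.001, -0.0001, 0.0201, 0.0008], [0.0012, -0.0001, 0.0251, 0.001]]
[252.89809155 183.42040482]
[[ 227   83   52  148 6157]]
```

View pics/w6.png

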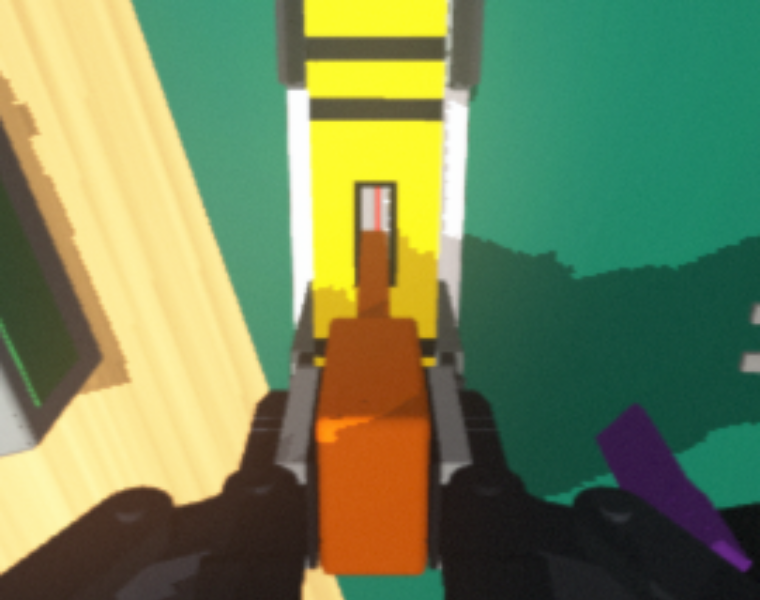

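The blade end is centred at column 374 and the slot at 376 in the enlarged crop. With perspective included, the slot is about 0.8 mm to +tool-y. I'll nudge over and enter the mouth slowly.

Emit:
arm_command --pt "0.001 0.0008 0.006 0" --pt "0.001 0.0008 0.012 0" --pt "0.001 0.0008 0.017 0" --pt "0.001 0.0008 0.021 0" --pt "0.001 0.0008 0.024 0"

```text
time: 29.3
ee_pos: [0.6421, 0.0146, 0.19]
tcp_rot: [-179.8, 0.1, -105.0]
wrist_force: [-0.3, 0.3, -0.1]
opening: 0.0194
grasp_force: 34.8
```

Emit:
arm_command --pt "0 0 0.002 0" --pt "0 0 0.004 0" --pt "0 0 0.006 0" --pt "0 0 0.008 0" --pt "0 0 0.01 0"

```text
time: 29.8
ee_pos: [0.6423, 0.0146, 0.1805]
tcp_rot: [-179.8, 0.1, -105.0]
wrist_force: [-0.1, 0.2, -1.1]
opening: 0.0195
grasp_force: 34.8
```

```bash
python3 q.py; python3 -c "
from h import *
c,K,T=cam('wrist')
cv2.imwrite('pics/w7.png',cv2.resize(c['color'][130:290,180:330],(600,600),interpolation=cv2.INTER_CUBIC))"
```

```text
29.8 [ 1.280e+00  1.702e+01  1.835e+01  9.110e+01  6.000e-02 -7.369e+01] [0.64233153 0.01463561 0.18052462] [-1.79800223e+02  1.17819872e-01 -1.05026151e+02]
tool z [ 0.0039  0.0011 -1.    ]
```

View pics/w7.png

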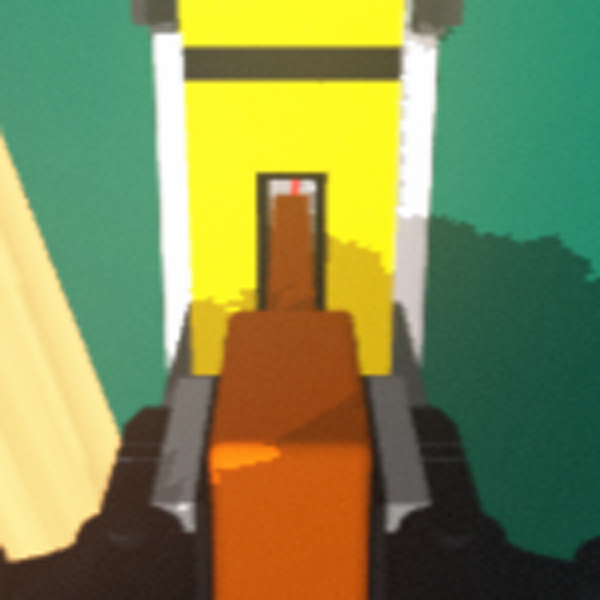

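The blade end (columns 272–312, centre 292) is at the mouth, centred in the slot (258–326, centre 292). The far-end gap is reasonable and there is no contact force. I'll continue down slowly to a TCP height of about 0.130.

Emit:
arm_command --pt "0 0 0.003 0" --pt "0 0 0.006 0" --pt "0 0 0.009 0" --pt "0 0 0.012 0" --pt "0 0 0.014 0"

```text
time: 30.35
ee_pos: [0.6422, 0.0147, 0.1662]
tcp_rot: [-179.8, 0.1, -105.0]
wrist_force: [0.2, -0.3, -1.6]
opening: 0.0194
grasp_force: 34.8
```

Emit:
arm_command --pt "0 0 0.003 0" --pt "0 0 0.006 0" --pt "0 0 0.009 0" --pt "0 0 0.012 0" --pt "0 0 0.014 0"

```text
time: 30.85
ee_pos: [0.6423, 0.0147, 0.1522]
tcp_rot: [-179.8, 0.1, -105.0]
wrist_force: [-0.3, -0.1, -0.6]
opening: 0.0195
grasp_force: 34.8
```

Still no contact.

Emit:
arm_command --pt "0 0 0.003 0" --pt "0 0 0.006 0" --pt "0 0 0.009 0" --pt "0 0 0.012 0" --pt "0 0 0.014 0"

```text
time: 31.35
ee_pos: [0.6424, 0.0147, 0.1382]
tcp_rot: [-179.8, 0.1, -105.0]
wrist_force: [0.5, 0.0, -0.8]
opening: 0.0192
grasp_force: 34.8
```

Emit:
arm_command --pt "0 0 0.002 0" --pt "0 0 0.004 0" --pt "0 0 0.006 0" --pt "0 0 0.008 0" --pt "0 0 0.008 0"

```text
time: 31.85
ee_pos: [0.6424, 0.0147, 0.1303]
tcp_rot: [-179.8, 0.1, -105.0]
wrist_force: [0.1, -0.2, -1.0]
opening: 0.0198
grasp_force: 34.8
```

Emit:
arm_command --pt "0 0 0 0" --pt "0 0 0 0" --pt "0 0 0 0" --pt "0 0 0 0" --pt "0 0 0 0"

```text
time: 32.35
ee_pos: [0.6425, 0.0147, 0.1307]
tcp_rot: [-179.8, 0.1, -105.0]
wrist_force: [-1.0, 0.5, -0.5]
opening: 0.0198
grasp_force: 34.8
```

```bash
python3 -c "
from h import *
I=[]
for n in ['scene','side']:
    c,K,T=cam(n);u,v=proj(K,T,[.642,.015,.11]).astype(int)
    I.append(cv2.resize(c['color'][v-55:v+55,u-55:u+55],(400,400),interpolation=cv2.INTER_CUBIC))
cv2.imwrite('pics/z.png',np.hstack(I))"; python3 q.py
```

```text
32.45 [ 1.280e+00  1.673e+01  1.249e+01  8.554e+01  6.000e-02 -7.369e+01] [0.64250294 0.01469609 0.1306422 ] [-1.79804206e+02  1.18144184e-01 -1.05028442e+02]
tool z [ 0.0038  0.0011 -1.    ]
```

View pics/z.png

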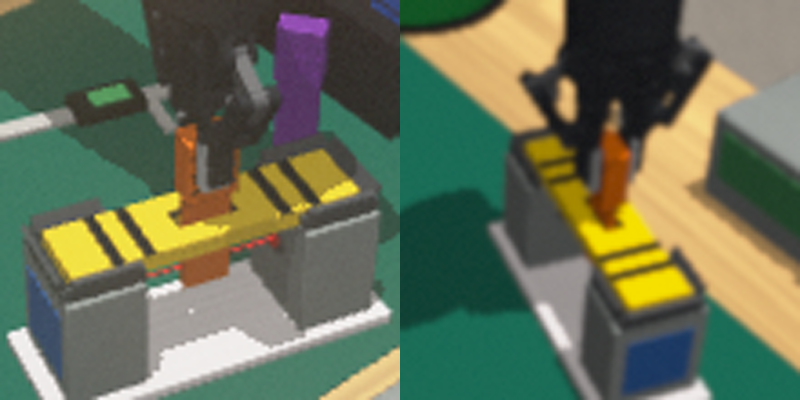

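The blade passes through the slot and its end (205,285) is below and cuts the beam. The grip block stays clear above the guard, which is seated flat. Handing in.

```bash
python3 -c "
from h import *
print(bot.job_done())"
```

```text
the job is handed in; nothing more can be done
None
```

I handed the job in at about 32.5 s. The guard lies flat in its channel, let go, and the gripper holds the orange sample upright through the slot with its end below the beam and its block clear of the guard; the hand-in gave no verdict.

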